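# Line up two tins and fit a double lid

### The arm

A 6-joint arm with a two-finger parallel gripper is mounted at the origin on a cart in front of the work surface, level with it; the furniture and walls round the work are solid. World frame = base frame: x ahead of the robot, y to its left, z up, the work surface at z = 0. Lengths are in m, angles in degrees, forces in N, time in s.
With the tool pointing down it reaches from about 0.4 to 0.825 m from the base axis. Payload 7 kg.
Tool frame: the origin (TCP) lies on the centre line of the jaws, within the pads' length; the fingertips stand 19 mm ahead of it and the grasp point (between the pads) is the TCP (r.tip_extent is the distance from the TCP to the fingertips, in m); z points along the fingers, y is the line along which they close (so a half turn about z gives the same grasp; the last joint's range is limited). The gripper opens to 88 mm and grips with 3 to 60 N. Pads are 19 mm wide; open, the fingers measure 130 mm over their backs; the gripper's body (78 mm by 193 mm) begins 47 mm behind the grasp point.
Start: joints at [-55.457, 20.546, 0.682, 0, -70.136, -16.507], TCP at [0.209, -0.642, 0.246] pointing down, gripper open.
Joint ranges: [-176.03, 176.03], [-82.01, 121.73], [-58.28, 71.71], [-173.87, 95.51], [-174.79, -0.11], [-173.66, 173.66]. Speed limits (degrees/s): [136.94, 136.94, 172.46, 180, 180, 180].

### API

Orientations are given as [roll, pitch, yaw] about the fixed x, y, z axes, in that order (R = Rz(yaw) Ry(pitch) Rx(roll)).
In Python, from plant import r gives the robot as it stands. The module is installed in compiled form; this text tells all that it offers.
- The arm moves only by the tool jog_arm, never from a script. Its argument "deltas" is a list that holds one entry, the list of rows, each a list of 5 numbers: the opening, from -1 (shut) to 1 (fully open), then the shift along the world's x, y, z in cm, then the turn about the world's z in rad. In form: [[[claw, dx, dy, dz, turn], ...]]. A call has 1 to 8 rows; each row shifts and turns the commanded pose from where the row before left it; what a row does not reach is not made up. A row lasts 1/8 s, in which the tool goes at most 62.5 mm and 10.7 degrees, less where a joint would pass 70% of its speed; a pose out of reach is approached as far as the arm can. A call with a gripper value outside its range is refused whole. The fingers move at their own pace and stop on an object; "force" is the grip in N (left out, the last holds). Time passes only in rows, so rows that do not move let the fingers close. It gives the time, the measured TCP pose, the force, the opening and the grip force at its end, in the units of the state.
- r.get_state(): the state, without advancing time (a new reading comes with each control period).
- r.capture(name): name is "scene" or "side" or "wrist"; returns the picture (400x640x3 uint8, blue, green, red); there is no depth.
- r.camera_info(name): a dict with "fx", "fy", "cx", "cy" (pixels), "view" (4x4, takes a point from world to camera coordinates). Camera axes: x right, y up, looking along -z (the intrinsics and any distortion apply to the point x, -y, -z); pixel columns grow to the right and rows downward; lengths in m; the calibration is good to about 2 mm. A picture is of the moment at which its call begins: read the wrist's pose just before it. camera_info takes no time and is no camera call; for the wrist camera it gives the pose at the moment of the call.
- r.close_job(): hands the job in; it is judged then, once.
The state is a dict: "time_s": time; "joints": joint angles; "qd": joint speeds; "joint_torque": joint torques, N m; "tcp_pos": TCP position; "eef_rot": TCP orientation; "contact_force": force on the tool from outside, world axes, zero at the start; "moment": the same for the moment, N m; "gripper_width": finger opening in m; "gripper_force": force on a finger pad.
Only numpy, scipy, OpenCV 4.12 (cv2) and the standard library are available. Lean on these libraries where they do the work, as an engineer would, in place of code of your own. Each camera call takes 0.05 s, during which the arm holds its last target. There are 200 camera calls.

### The job

Push the two tins along the bench, one at a time and without lifting them, into single file between the guide rails: the short closed tin first, all the way to the end stop, then the tall open tin up against it. Then take the double lid from the timber block (the inner lid's knob carries both), lower both lids together onto the open tin until the inner lid is fully seated (do not drop them or part them before that), and lift off the outer lid alone (its collar gives a grip), leaving the inner lid seated in the tin. Finish while holding the outer lid level in the gripper, well clear above the top of the knob, and leave everything else on the bench alone.

Things in the scene. Friction and masses are not known exactly. Their poses are not given: they have to be found in the camera images.
- guide: fixed guide: two aluminium rails 68 mm apart inside, 18 mm high, 10 mm thick, closed at one end by a wooden stop as high (about 127 mm wide in all). Origin: on the bench, midway between the rails, at the stop's inner face. Its y runs from the stop to the open mouth: rails straight to y 130 mm, flared to y 168 mm (mouth 108 mm wide). Bare bench between. Tins home: centres at y 30 and y 90 mm
- closed_tin: short closed steel tin standing upright, 60 mm diameter, 47 mm high, about 0.25 kg, loose. Origin: centre of its underside; z up
- open_tin: tall open-topped steel tin standing upright, 60 mm outside diameter, 64 mm high, wall 3 mm (mouth 54 mm inside), about 0.25 kg, loose. Origin: centre of its underside; z up. The two tins start on the bench, outside the mouth of the guide, and either may stand nearer the robot
- block: sawn timber offcut fixed to the bench, 88 x 140 x 38 mm high; the double lid stands on it. Origin: centre of its underside
- inner_lid: inner lid, aluminium, loose, 0.1 kg: plug 50 mm diameter, z 0 to 8 mm, chamfered foot; flange 62 mm diameter, z 8 to 14; upright plain round black knob 20 mm diameter, z 14 to 58. Origin: centre of the plug's underside; z up. It starts on top of the block. Seated, the plug is in the tin's mouth and the flange on its rim: its origin is then 56 mm above the tin's
- outer_lid: outer lid, steel ring cover, loose, 0.08 kg, 72 mm diameter, lying on the inner lid's flange with 2 mm side play: skirt z 0 to 5 mm, flat top at z 9, hole 32 mm, round it a collar 44 mm outside diameter, z 9 to 23. Origin: on the axis, at the skirt's lower edge. Nested, its origin is 9 mm above the inner lid's; the knob stands 26 mm above the collar, and lifted by the knob both lids come along
- bolt: bystander, to be left alone: loose hex bolt lying on the bench, 78 mm long, 10 mm thick; origin: centre of its underside
- yellow_driver: bystander, to be left alone: yellow-handled screwdriver lying on the bench, 169 mm long, 30 mm high; origin: centre of its underside
- rule: bystander, to be left alone: tape measure standing on the bench, 34 x 91 x 66 mm high; origin: centre of its underside
- flashlight: bystander, to be left alone: black torch lying on the bench, 161 mm long, 36 mm high; origin: centre of its underside
- spanner: bystander, to be left alone: combination spanner lying on the bench, 164 mm long, 11 mm high; origin: centre of its underside
There are look-alikes about, which are no part of the job. What is shaped like the inner_lid but red is not meant.

How it is judged:
By the outcome, as a careful person would: the job done as asked, in the order asked, and still so for the second after the job is handed in, while the arm keeps its last pose, push and grip.
It also fails if it takes over 72 s, if anything falls off the work surface, if the arm or the gripper's body presses on something with over 40 N, if the wrist force passes 120 N, or if a joint passes its speed limit or range.

## Working session

There is one attempt and no reset: what is moved stays moved. The work goes in short steps, Python scripts to look and compute and a tool call to move; the robot and the scene stay as the last step left them, time stands still between calls to the robot, and variables do not carry over. Pictures are saved under pics/ and viewed, at most 10 in all, crops included, and the job is handed in when it is done.

Besides the shell and the picture viewer there is one more tool, called after "Call:" by a JSON object that holds its "name" and its "arguments". jog_arm: Moves the arm, as the interface text tells. Its arguments: {"type":"object","properties":{"deltas":{"type":"array"},"force":{"type":"number"}},"required":["deltas"]}

```bash
mkdir -p pics; python3 - <<'E'
from plant import r
import cv2,numpy as np
s=r.get_state();print(s)
for n in("scene","side","wrist"):
    i=r.camera_info(n);print(n,{k:(np.round(v,4).tolist() if k=='view' else v) for k,v in i.items()})
    cv2.imwrite(f"pics/{n}0.png",r.capture(n))
E
```

```text
{'time_s': 0.0, 'joints': array([-5.54593952e+01,  2.05917280e+01,  6.32375156e-01, -2.05109129e-02,
       -7.01359533e+01, -1.65071839e+01]), 'qd': array([ 0.01351317, -0.10565477,  0.00406045,  0.10128307, -0.13446144,
        0.02156693]), 'joint_torque': array([-5.38078948e-04, -5.82715917e+01,  2.93045139e+01,  6.99713096e+00,
        6.86232830e-03, -1.04515620e-04]), 'tcp_pos': array([ 0.20879299, -0.6413992 ,  0.24460751]), 'eef_rot': array([ 1.79903143e+02, -8.59584265e-03, -1.61973557e+02]), 'contact_force': array([ 0.42209949, -0.90607518, -0.03979273]), 'moment': array([-0.0095921 ,  0.03975801,  0.02782549]), 'gripper_force': 0.0, 'gripper_width': 0.08775107837173188}
scene {'fx': 478.69052470699546, 'fy': 478.69052470699546, 'cx': 315.99291971688433, 'cy': 197.5748436084922, 'view': [[0.751, -0.6601, -0.0147, -0.3244], [0.2989, 0.32, 0.899, -0.2302], [-0.5888, -0.6796, 0.4376, -0.9248], [0.0, 0.0, 0.0, 1.0]]}
side {'fx': 384.1377422212837, 'fy': 384.1377422212837, 'cx': 323.17020012731024, 'cy': 195.5650009269474, 'view': [[-0.8355, -0.5495, 0.0089, 0.459], [0.225, -0.3273, 0.9177, -0.1365], [-0.5014, 0.7687, 0.3971, -0.8553], [0.0, 0.0, 0.0, 1.0]]}
wrist {'fx': 290.7854972172145, 'fy': 290.7854972172145, 'cx': 320.7214357924194, 'cy': 199.4066077298788, 'view': [[-0.3094, 0.9509, 0.0026, 0.674], [-0.9104, -0.2954, -0.2897, 0.0356], [-0.2747, -0.092, 0.9571, -0.3917], [0.0, 0.0, 0.0, 1.0]]}
```

View pics/scene0.png

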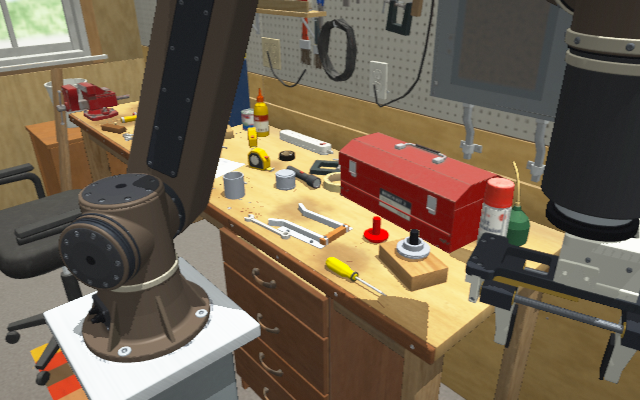

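View pics/side0.png

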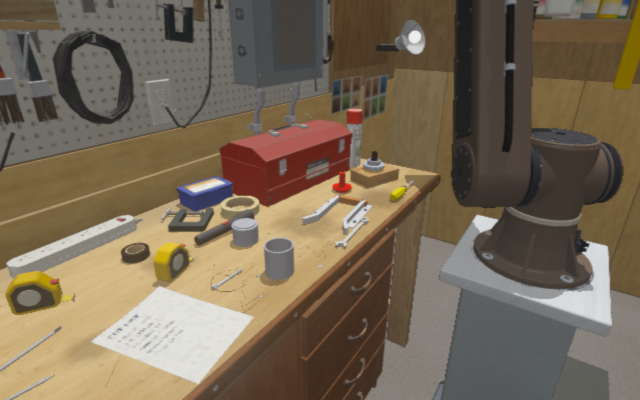

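The scene view shows the open tin at (234,185), the closed tin at (286,180), the guide at (310,228) with its wood stop on the right, the red decoy at (376,230), and the double lid on the block at (412,245). The side view shows the open tin at (279,258), the closed tin at (245,232), the guide at (340,213) and the lid at (374,165). I'll enlarge both views.

```bash
python3 - <<'E'
import cv2
a=cv2.imread('pics/scene0.png')[155:305,210:470];b=cv2.imread('pics/side0.png')[140:300,200:450]
cv2.imwrite('pics/c1.png',cv2.resize(a,None,fx=3,fy=3,interpolation=2))
cv2.imwrite('pics/c2.png',cv2.resize(b,None,fx=3.2,fy=3.2,interpolation=2))
E
```

```text
(no output)
```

View pics/c1.png

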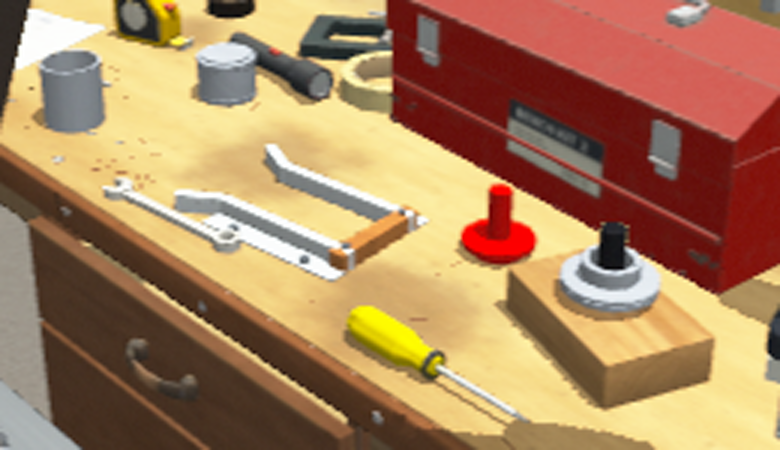

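View pics/c2.png

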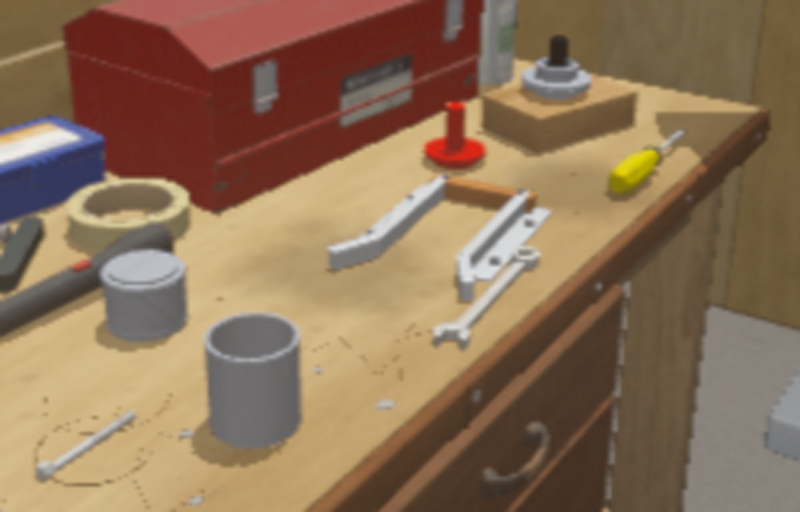

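```bash
cat > h.py <<'E'
import numpy as np, cv2
from plant import r
def ray(n,uv,i=None):
    i=i or r.camera_info(n);V=np.array(i['view']);R=V[:3,:3]
    d=np.array([(uv[0]-i['cx'])/i['fx'],-(uv[1]-i['cy'])/i['fy'],-1.])
    return -R.T@V[:3,3], R.T@d/np.linalg.norm(d)
def tri(rays):
    A=0;b=0
    for o,d in rays:
        P=np.eye(3)-np.outer(d,d);A=A+P;b=b+P@o
    p=np.linalg.solve(A,b)
    return p,max(np.linalg.norm(np.cross(p-o,d)) for o,d in rays)
def proj(i,p):
    V=np.array(i['view']);q=V[:3,:3]@p+V[:3,3]
    return np.array([i['cx']+i['fx']*q[0]/-q[2],i['cy']-i['fy']*q[1]/-q[2]])
def atz(ra,z):
    o,d=ra;return o+d*(z-o[2])/d[2]
E
python3 - <<'E'
from h import *
c1=lambda u,v:(210+u/3,155+v/3)
c2=lambda u,v:(200+u/3.2,140+v/3.2)
for n,a,b in [("open rim",(72,63),(253,338)),("closed top",(227,58),(144,269)),("knob top",(614,228),(559,40)),("collar top",(610,262),(557,66)),
 ("stop near",(341,254),(533,198)),("stop far",(410,214),(447,183)),("far bend",(286,176),(378,235)),("far tip",(272,150),(332,250)),("near tip",(178,197),(465,262)),("red knob",(500,190),(455,105)),
 ("spanner openend",(118,190),(450,335)),("spanner ring",(227,238),(527,258)),("near rail stop outer",(345,265),(540,195)),("torch head",(318,82),(160,240))]:
    p,e=tri([ray("scene",c1(*a)),ray("side",c2(*b))]);print(n,(p*1000).round(1),round(e*1000,1))
for n,b in [("bolt a",(45,468)),("bolt b",(133,413))]: print(n,atz(ray("side",c2(*b)),.005)*1000)
for n,b in [("block L",(510,305)),("block bot",(607,404)),("block R",(710,375)),("driver butt",(350,320)),("driver tip",(522,420)),("spA",(105,188)),("spB",(238,240))]: print(n,atz(ray("scene",c1(*b)),.0)*1000)
E
```

```text
open rim [425.4 351.2  59.4] 0.3
closed top [572.5 296.7  39.9] 1.7
knob top [ 505.2 -237.3   93.4] 0.1
collar top [ 505.  -236.7   65.4] 0.4
stop near [425.6 -34.4  13.6] 1.1
stop far [510.3 -25.6  12.2] 3.0
far bend [491.7 107.7  10.8] 4.7
far tip [509.3 150.4  12.3] 2.0
near tip [392.8 130.4  20.8] 8.6
red knob [543.2 -97.2  55.8] 1.4
spanner openend [370.2 197.1   2.9] 1.8
spanner ring [382.4  58.4   5.7] 1.1
near rail stop outer [422.3 -44.5  11.6] 1.2
torch head [628.7 223.1  19.1] 0.5
bolt a [492.48607853 468.99510164   5.        ]
bolt b [489.82225079 397.42814997   5.        ]
block L [ 486.88800955 -160.70483737    0.        ]
block bot [ 442.88671409 -289.05376031    0.        ]
block R [ 523.18740313 -316.89582843    0.        ]
driver butt [382.56294251 -92.83870869   0.        ]
driver tip [ 386.40441492 -261.49640762    0.        ]
spA [364.08298807 210.98327763   0.        ]
spB [394.49327367  58.41131553   0.        ]
```

Call:
{"name": "jog_arm", "arguments": {"deltas": [[[1, 2.5, 5.5, 0.5, 0.17], [1, 2.5, 5.5, 0.5, 0.17], [1, 2.5, 5.5, 0.5, 0.17], [1, 2.5, 5.5, 0.5, 0.17], [1, 2.5, 5.5, 0.5, 0.17], [1, 2.5, 5.5, 0.5, 0.17], [1, 2.5, 5.5, 0.5, 0.17], [1, 2.5, 5.5, 0.5, 0.17]]]}}

```text
time_s: 1.15
tcp_pos: [0.4093, -0.1999, 0.2859]
eef_rot: [-180.0, -0.0, -83.7]
contact_force: [1.0, -0.2, -0.2]
gripper_width: 0.0875
gripper_force: 0.0
```

```bash
python3 - <<'E'
from h import *
import pickle
i=r.camera_info("wrist");V=np.array(i['view']);print(-V[:3,:3].T@V[:3,3],V[:3,:3].round(2))
s=r.get_state();print(s['tcp_pos'],s['eef_rot'],s['joints'])
im=r.capture("wrist");cv2.imwrite("pics/w1.png",im);pickle.dump(i,open("w1.pkl","wb"))
E
```

```text
[ 0.41713288 -0.27874654  0.42462188] [[-0.99 -0.11  0.  ]
 [ 0.1  -0.95 -0.29]
 [ 0.03 -0.29  0.96]]
[ 0.40929168 -0.19991633  0.28591503] [-1.79963178e+02 -2.87468806e-03 -8.37168889e+01] [-1.13246135e+00 -2.28650203e+00 -2.18134916e+01 -2.01837683e-03
 -7.04361249e+01  7.41624863e+00]
```

Call:
{"name": "jog_arm", "arguments": {"deltas": [[[1, 0.5, 6, 0, 0], [1, 0.5, 6, 0, 0], [1, 0.5, 6, 0, 0], [1, 0.5, 6, 0, 0], [1, 0.5, 6, 0, 0], [1, 0, 0, 0, 0], [1, 0, 0, 0, 0]]]}}

```text
time_s: 2.08
tcp_pos: [0.4336, 0.0982, 0.2853]
eef_rot: [180.0, -0.0, -84.0]
contact_force: [0.0, -0.2, -0.2]
gripper_width: 0.0875
gripper_force: 0.0
```

```bash
python3 - <<'E'
from h import *
import pickle
i=r.camera_info("wrist");V=np.array(i['view']);print(-V[:3,:3].T@V[:3,3],V[:3,:3].round(2))
s=r.get_state();print(s['tcp_pos'],s['eef_rot'],s['joints'])
im=r.capture("wrist");cv2.imwrite("pics/w2.png",im);pickle.dump(i,open("w2.pkl","wb"))
a=cv2.imread("pics/w1.png")
cv2.imwrite("pics/w12.png",np.vstack([a,im])[:, :])
E
```

```text
[0.44134069 0.01941766 0.42401909] [[-0.99 -0.1   0.  ]
 [ 0.1  -0.95 -0.29]
 [ 0.03 -0.29  0.96]]
[0.43364336 0.09822166 0.2852685 ] [ 1.79956284e+02 -2.12874623e-02 -8.39778224e+01] [ 3.83121977e+01 -3.37858198e+00 -2.29145381e+01 -5.68350564e-03
 -7.05123715e+01 -3.22881300e+01]
```

View pics/w2.png

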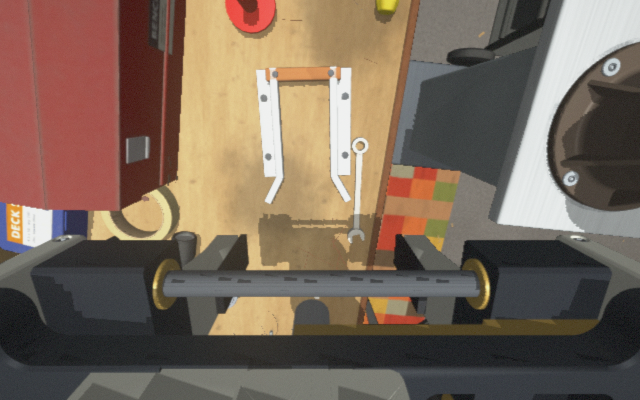

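```bash
python3 - <<'E'
import cv2,numpy as np
a=cv2.imread('pics/w2.png')[55:215,245:365];b=cv2.imread('pics/w1.png')[30:190,200:310]
cv2.imwrite('pics/c3.png',cv2.resize(np.hstack([a,b]),None,fx=3.4,fy=3.4,interpolation=2))
E
```

```text
(no output)
```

View pics/c3.png

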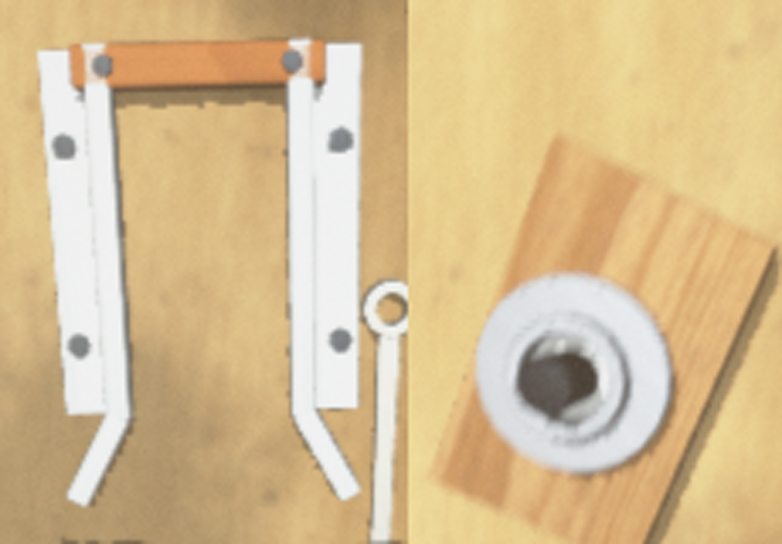

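```bash
python3 - <<'E'
from h import *
import pickle
w1=pickle.load(open('w1.pkl','rb'));w2=pickle.load(open('w2.pkl','rb'))
g=lambda u,v:(245+u/3.4,55+v/3.4); l=lambda u,v:(200+(u-408)/3.4,30+v/3.4)
P={}
for n,p in dict(Ls=(110,88),Lb=(131,415),Lt=(91,505),Rs=(288,86),Rb=(292,412),Rt=(339,500),stopm=(200,87),sp=(380,540)).items():
    P[n]=atz(ray('',g(*p),w2),.018)[:2]*1000;print(n,P[n].round(1))
for a,b in ('Ls','Rs'),('Lb','Rb'),('Lt','Rt'):print(np.linalg.norm(P[a]-P[b]),(P[a]+P[b])/2)
print('lid',atz(ray('',l(575,372),w1),.056),'collar',atz(ray('',l(566,373),w1),.070))
c1=lambda u,v:(210+u/3,155+v/3)
c2=lambda u,v:(200+u/3.2,140+v/3.2)
print('knob 3 rays', atz(ray("scene",c1(614,228)),.096),atz(ray("side",c2(559,40)),.096))
for n,a,b,z in [("open rim",(72,63),(253,338),.064),("closed top",(227,58),(144,269),.047)]:
    print(n,atz(ray("scene",c1(*a)),z),atz(ray("side",c2(*b)),z))
for z in(0,.04):print('toolbox base',atz(ray("scene",c1(393,125)),z),atz(ray("scene",c1(720,292)),z))
E
```

```text
Ls [500.4 -11.8]
Lb [483.8 114.7]
Lt [498.3 156.1]
Rs [432.9 -19.6]
Rb [416.8 106.4]
Rt [392.2 142.7]
stopm [466.3 -15.7]
sp [372.1 159. ]
67.95910673491433 [466.66644363 -15.69743425]
67.52167460216963 [450.31508026 110.53964964]
106.87589736256032 [445.26128936 149.36877782]
lid [ 0.501914   -0.23504233  0.056     ] collar [ 0.5018371  -0.23600789  0.07      ]
knob 3 rays [ 0.50127847 -0.24007665  0.096     ] [ 0.50155714 -0.22960807  0.096     ]
open rim [0.41948434 0.34142547 0.064     ] [0.42076612 0.35681909 0.064     ]
closed top [0.5594733  0.28078685 0.047     ] [0.5655887 0.3043662 0.047    ]
toolbox base [0.64143282 0.12839645 0.        ] [ 0.62019129 -0.25836333  0.        ]
toolbox base [0.583855   0.06925274 0.04      ] [ 0.56401354 -0.29201503  0.04      ]
```

The guide's measured rail widths are 68, 67.5 and 107 mm, as specified. Its origin is at (466.7, -15.7) mm and its y axis is (-0.129, 0.992). Next I look over the tins.

Call:
{"name": "jog_arm", "arguments": {"deltas": [[[1, 1, 5.5, 0, 0], [1, 1, 5.5, 0, 0], [1, 1, 5.5, 0, 0], [1, 1, 5.5, 0, 0], [1, 1, 5.5, 0, 0], [1, 1, 5.5, 0, 0], [1, 0, 0, 0, 0], [1, 0, 0, 0, 0]]]}}

```text
time_s: 3.12
tcp_pos: [0.4946, 0.4268, 0.285]
eef_rot: [180.0, -0.1, -84.1]
contact_force: [0.3, -0.2, 0.5]
gripper_width: 0.0875
gripper_force: 0.0
```

```bash
python3 - <<'E'
from h import *
import pickle
i=r.camera_info("wrist")
s=r.get_state();print(s['tcp_pos'],s['eef_rot'],s['joints'])
im=r.capture("wrist");cv2.imwrite("pics/w3.png",im);pickle.dump(i,open("w3.pkl","wb"))
E
```

```text
[0.49464352 0.42679931 0.28502217] [ 1.79956084e+02 -5.60605223e-02 -8.41334249e+01] [ 5.78611565e+01  1.73753828e+01  1.23396233e+00 -8.88939654e-05
 -7.39297933e+01 -5.19945782e+01]
```

View pics/w3.png

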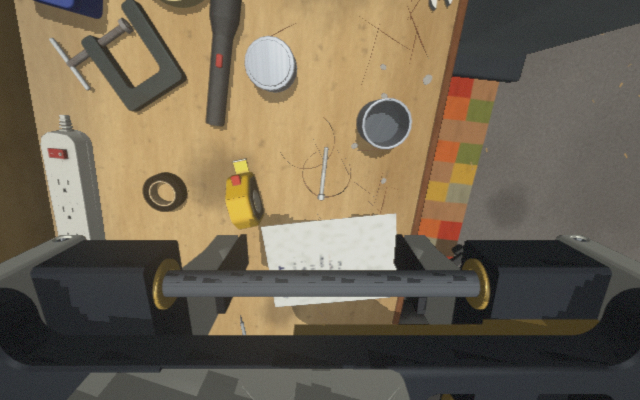

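The closed tin's top is at (270,62) and the open tin's rim at (386,122). The torch is just left of the closed tin at about (217,120), the bolt is at (322,172) and the tape at (243,200).

```bash
python3 - <<'E'
from h import *
import pickle
w=pickle.load(open('w3.pkl','rb'))
for n,p,z in [('closed',(269.5,62),.047),('open',(386,122.5),.064),('bolt1',(325,146),.005),('bolt2',(320,198),.005),('torch tail R',(226,122),.018),('torch tail L',(206,122),.018),('torch R mid',(237,30),.018),('tape nw',(245,160),.01),('tape right',(264,205),.03),('table edge',(440,160),0),('table edge',(462,20),0)]:
    print(n,(atz(ray('',p,w),z)*1000).round(1))
E
```

```text
closed [567.3 298.9  47. ]
open [422.3 353.1  64. ]
bolt1 [490.3 394.8   5. ]
bolt2 [489.6 472.5   5. ]
torch tail R [626.9 375.1  18. ]
torch tail L [653.7 377.8  18. ]
torch R mid [614.2 263.   18. ]
tape nw [602.  425.5  10. ]
tape right [568.6 483.5  30. ]
table edge [320.5 398.4   0. ]
table edge [332.2 218.2   0. ]
```

Call:
{"name": "jog_arm", "arguments": {"deltas": [[[1, 1.82, -3.2, -2.0, 0.1705], [1, 1.82, -3.2, -2.0, 0.1705], [1, 1.82, -3.2, -2.0, 0.1705], [1, 1.81, -3.2, -2.0, 0.1705], [1, 0, 0, -4, 0], [1, 0, 0, -4, 0], [1, 0, 0, -4, 0], [1, 0, 0, 0, 0]]]}}

```text
time_s: 4.18
tcp_pos: [0.5652, 0.2973, 0.0835]
eef_rot: [179.7, 0.0, -45.1]
contact_force: [0.1, 0.3, 1.2]
gripper_width: 0.0878
gripper_force: 0.0
```

Call:
{"name": "jog_arm", "arguments": {"deltas": [[[1, 0.15, 0.15, -2.2, 0], [1, 0, 0, -2.05, 0], [0.55, 0, 0, 0, 0], [0.45, 0, 0, 0, 0], [0.45, 0, 0, 0, 0]]], "force": 3}}

```text
time_s: 4.8
tcp_pos: [0.5689, 0.3022, 0.0449]
eef_rot: [-179.9, -0.0, -45.0]
contact_force: [-0.3, 0.6, -0.5]
gripper_width: 0.0653
gripper_force: 0.0
```

```bash
python3 - <<'E'
from h import *
s=r.get_state();print(s['tcp_pos'],s['eef_rot'],s['gripper_width'],s['gripper_force'],s['contact_force'])
im=r.capture("wrist");b=r.capture("side")
cv2.imwrite("pics/v1.png",np.vstack([cv2.resize(im[:260],(640,260)),cv2.resize(b[170:290,160:360],(533,320))[:, :533] if 0 else cv2.copyMakeBorder(cv2.resize(b[170:290,160:360],(533,320)),0,0,0,107,0)]))
E
```

```text
[0.56892476 0.30216141 0.04486545] [-1.79856657e+02 -1.25498574e-02 -4.49615829e+01] 0.06526448753074626 0.0 [-0.27998906  0.55674538 -0.47728289]
```

View pics/v1.png

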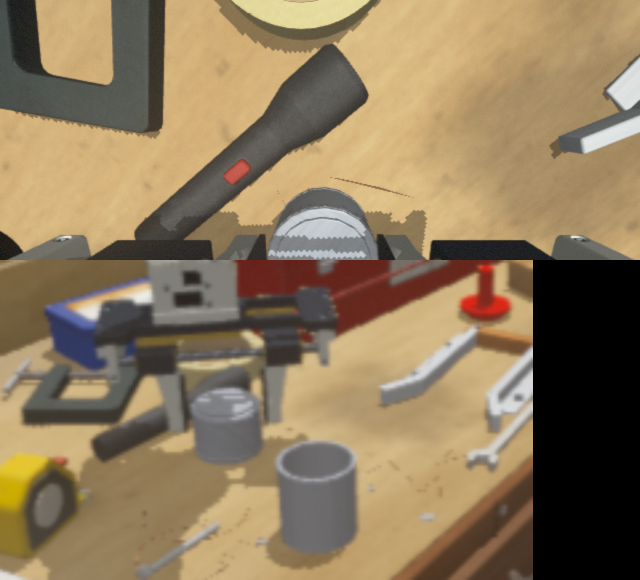

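Call:
{"name": "jog_arm", "arguments": {"deltas": [[[0.45, -0.8, -0.8, -0.1, 0], [0.45, -1.6, -1.6, 0, 0], [0.45, -1.9, -1.9, 0, 0], [0.45, -2.1, -2.1, 0, 0], [0.45, -2.1, -2.1, 0, 0], [0.45, -1.9, -1.9, 0, 0], [0.45, -1.4, -1.4, 0, 0], [0.45, -0.7, -0.7, 0, 0]]]}}

```text
time_s: 5.9
tcp_pos: [0.4423, 0.1758, 0.0423]
eef_rot: [-180.0, 0.0, -45.0]
contact_force: [0.6, 1.1, -1.0]
gripper_width: 0.0637
gripper_force: 0.4
```

Call:
{"name": "jog_arm", "arguments": {"deltas": [[[1, 0, 0, 0, 0], [1, 0, 0, 0, 0], [1, 0, 0, 3, 0], [1, 0, 0, 3, 0], [0.2, -0.17, 1.2, 0, -0.164], [-0.32, -0.17, 1.2, 0, -0.164], [-0.32, -0.17, 1.2, 0, -0.164], [-0.32, -0.17, 1.25, 0, -0.164]]]}}

```text
time_s: 6.9
tcp_pos: [0.4366, 0.226, 0.1019]
eef_rot: [180.0, -0.0, -82.9]
contact_force: [1.3, 0.1, -0.1]
gripper_width: 0.0534
gripper_force: 0.0
```

```bash
python3 - <<'E'
from h import *
import pickle
s=r.get_state();print(s['tcp_pos'],s['eef_rot'],s['gripper_width'])
i=r.camera_info("wrist");im=r.capture("wrist");pickle.dump(i,open("w4.pkl","wb"))
b=r.capture("side")
cv2.imwrite("pics/v2.png",np.vstack([im[:300],cv2.copyMakeBorder(cv2.resize(b[160:280,200:400],(500,300)),0,0,0,140,0)]))
E
```

```text
[0.43662627 0.22596789 0.10190717] [ 1.79988575e+02 -1.25738623e-02 -8.28589252e+01] 0.053416220689869794
```

View pics/v2.png

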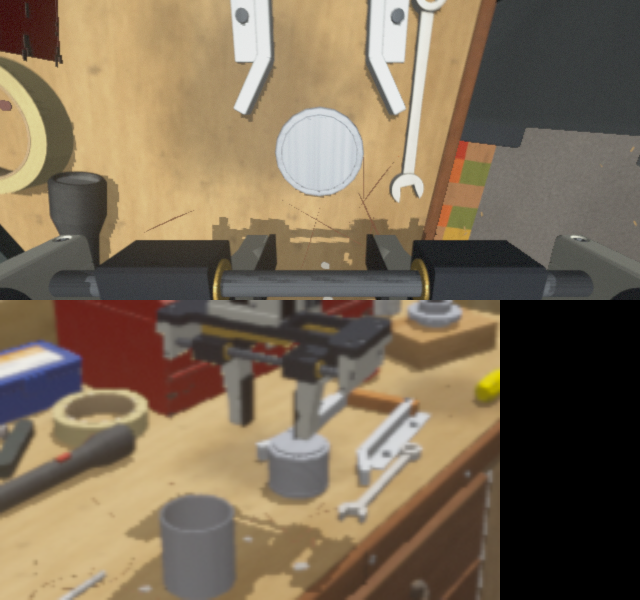

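Call:
{"name": "jog_arm", "arguments": {"deltas": [[[-0.32, -0.13, 0, -3, 0], [-0.32, 0, 0, -3, 0], [-0.32, 0.13, -0.99, 0, 0], [-0.32, 0.26, -1.98, 0, 0], [-0.32, 0.32, -2.48, 0, 0], [-0.32, 0.32, -2.48, 0, 0], [-0.32, 0.32, -2.48, 0, 0], [-0.32, 0.19, -1.49, 0, 0]]]}}

```text
time_s: 8.0
tcp_pos: [0.4511, 0.1047, 0.0433]
eef_rot: [-179.9, 0.1, -82.6]
contact_force: [-0.5, 1.4, 0.8]
gripper_width: 0.0297
gripper_force: 0.8
```

Call:
{"name": "jog_arm", "arguments": {"deltas": [[[-0.32, 0.19, -1.49, 0, 0], [-0.32, 0.19, -1.49, 0, 0], [-0.32, 0.13, -0.99, 0, 0], [-0.32, 0.06, -0.5, 0, 0], [-0.32, 0.04, -0.3, 0, 0], [-0.32, 0, 0, 0, 0]]]}}

```text
time_s: 8.75
tcp_pos: [0.4564, 0.0583, 0.0419]
eef_rot: [180.0, -0.0, -82.6]
contact_force: [-0.3, 0.4, -0.7]
gripper_width: 0.0296
gripper_force: 0.1
```

Call:
{"name": "jog_arm", "arguments": {"deltas": [[[-0.32, 0.04, -0.3, 0, 0], [-0.32, 0.03, -0.2, 0, 0], [-0.32, 0, 0, 0, 0]]]}}

```text
time_s: 9.12
tcp_pos: [0.4571, 0.0533, 0.0419]
eef_rot: [180.0, -0.0, -82.6]
contact_force: [0.5, 0.6, -0.3]
gripper_width: 0.03
gripper_force: 0.1
```

Call:
{"name": "jog_arm", "arguments": {"deltas": [[[-0.32, 0.03, -0.2, 0, 0], [-0.32, 0.03, -0.2, 0, 0], [-0.32, 0, 0, 0, 0]]]}}

```text
time_s: 9.5
tcp_pos: [0.4578, 0.0493, 0.042]
eef_rot: [180.0, -0.0, -82.6]
contact_force: [0.2, 0.1, -0.6]
gripper_width: 0.03
gripper_force: 0.1
```

Call:
{"name": "jog_arm", "arguments": {"deltas": [[[-0.32, 0.03, -0.2, 0, 0], [-0.32, 0.01, -0.1, 0, 0], [-0.32, 0, 0, 0, 0]]]}}

```text
time_s: 9.88
tcp_pos: [0.459, 0.0477, 0.0424]
eef_rot: [-179.9, 0.1, -82.6]
contact_force: [-2.7, 8.7, 1.7]
gripper_width: 0.0298
gripper_force: 4.4
```

Call:
{"name": "jog_arm", "arguments": {"deltas": [[[-0.32, 0.03, -0.2, 0, 0], [-0.32, 0, 0, 0, 0]]]}}

```text
time_s: 10.12
tcp_pos: [0.4598, 0.0472, 0.0428]
eef_rot: [-179.8, 0.2, -82.6]
contact_force: [-7.0, 19.2, 5.9]
gripper_width: 0.0298
gripper_force: 10.2
```

Call:
{"name": "jog_arm", "arguments": {"deltas": [[[-0.32, 0.03, -0.2, 0, 0], [-0.32, 0, 0, 0, 0]]]}}

```text
time_s: 10.38
tcp_pos: [0.4603, 0.0457, 0.0429]
eef_rot: [-179.8, 0.2, -82.6]
contact_force: [-9.5, 22.8, 8.1]
gripper_width: 0.0385
gripper_force: 11.5
```

Call:
{"name": "jog_arm", "arguments": {"deltas": [[[-0.32, -0.13, 1, 0, 0], [-0.32, -0.4, 3, 0, 0], [-0.32, -0.3, 2, 4, 0], [-0.32, -0.4, 4, 4, 0], [-0.32, -0.4, 4, 0, 0], [-0.32, -0.4, 5, 0, 0], [-0.32, -0.4, 5, 0, 0], [-0.32, -0.4, 5, 0, 0]]]}}

```text
time_s: 11.38
tcp_pos: [0.4302, 0.3338, 0.1221]
eef_rot: [-180.0, -0.0, -82.5]
contact_force: [1.9, -0.2, 0.3]
gripper_width: 0.0299
gripper_force: 0.0
```

Call:
{"name": "jog_arm", "arguments": {"deltas": [[[-0.32, -0.8, 3.4, 0, 0], [-0.32, -0.8, 3.4, 0, 0], [-0.32, 0, 0, -2.5, 0], [-0.32, 0, 0, -2.6, 0], [-0.32, 0, 0, -2.6, 0], [-0.32, 0, 0, 0, 0]]]}}

```text
time_s: 12.12
tcp_pos: [0.4138, 0.3988, 0.0431]
eef_rot: [179.8, -0.2, -82.6]
contact_force: [-0.2, -0.7, 0.9]
gripper_width: 0.0296
gripper_force: 0.0
```

```bash
cat >> h.py <<'E'
def G(p):
    d=np.array(p[:2])*1000-[466.7,-15.7];e=np.array([-.129,.9917]);return round(d@[.9917,.129],1),round(d@e,1)
E
python3 -c "
from h import *
s=r.get_state();print(s['tcp_pos'],G(s['tcp_pos']),s['gripper_width'],s['contact_force'])"
```

```text
[0.41376136 0.39883437 0.0430826 ] (np.float64(1.0), np.float64(417.9)) 0.029615491574683465 [-0.16740205 -0.74746603  0.94475909]
```

Call:
{"name": "jog_arm", "arguments": {"deltas": [[[-0.32, 0.1, -0.8, 0, 0], [-0.32, 0.13, -1, 0, 0], [-0.32, 0.26, -1.98, 0, 0], [-0.32, 0.32, -2.48, 0, 0], [-0.32, 0.32, -2.48, 0, 0], [-0.32, 0.32, -2.48, 0, 0], [-0.32, 0.32, -2.48, 0, 0], [-0.32, 0.26, -1.98, 0, 0]]]}}

```text
time_s: 13.12
tcp_pos: [0.4349, 0.2418, 0.0451]
eef_rot: [180.0, -0.0, -82.6]
contact_force: [0.5, 3.0, 3.2]
gripper_width: 0.0298
gripper_force: 1.7
```

```bash
python3 -c "
from h import *
import pickle
s=r.get_state();print(s['tcp_pos'],G(s['tcp_pos']),s['gripper_width'],s['contact_force'])
cv2.imwrite('pics/s5.png',r.capture('side'));cv2.imwrite('pics/w5.png',r.capture('wrist'))
p=np.array([466.7-.129*(s['tcp_pos'][1]*0+225),-15.7+.9917*225,64])/1000
print(p)"
```

```text
[0.43494279 0.24177215 0.04505447] (np.float64(1.7), np.float64(259.4)) 0.029795021514645418 [0.52226435 2.9799873  3.2036029 ]
[0.437675  0.2074325 0.064    ]
```

Call:
{"name": "jog_arm", "arguments": {"deltas": [[[-0.32, 0.1, -1, 0, 0], [-0.32, 0.2, -1.98, 0, 0], [-0.32, 0.26, -2, 0, 0], [-0.32, 0.26, -2, 0, 0], [-0.32, 0.26, -2, 0, 0], [-0.32, 0.26, -2, 0, 0], [-0.32, 0.13, -1, 0, 0], [-0.32, 0, 0, 0, 0]]]}}

```text
time_s: 14.22
tcp_pos: [0.4494, 0.1228, 0.045]
eef_rot: [180.0, -0.0, -82.6]
contact_force: [0.3, 0.3, -0.3]
gripper_width: 0.0299
gripper_force: 0.0
```

Call:
{"name": "jog_arm", "arguments": {"deltas": [[[-0.32, 0.04, -0.3, 0, 0], [-0.32, 0.03, -0.2, 0, 0], [-0.32, 0, 0, 0, 0]]]}}

```text
time_s: 14.6
tcp_pos: [0.4503, 0.1191, 0.0451]
eef_rot: [-180.0, -0.0, -82.5]
contact_force: [0.6, 1.0, 0.5]
gripper_width: 0.0298
gripper_force: 0.3
```

```bash
python3 -c "
from h import *
s=r.get_state();print(s['tcp_pos'],G(s['tcp_pos']),s['gripper_width'],s['contact_force'])"
```

```text
[0.45028121 0.11908556 0.04505872] (np.float64(1.1), np.float64(135.8)) 0.029833685254533688 [0.64187344 1.00210814 0.45336923]
```

Call:
{"name": "jog_arm", "arguments": {"deltas": [[[-0.32, 0.04, -0.35, 0, 0], [-0.32, 0.04, -0.35, 0, 0], [-0.32, 0.02, -0.2, 0, 0], [-0.32, 0, 0, 0, 0]]]}}

```text
time_s: 15.1
tcp_pos: [0.4513, 0.1096, 0.0451]
eef_rot: [180.0, -0.0, -82.6]
contact_force: [-0.3, 0.3, 0.2]
gripper_width: 0.03
gripper_force: 0.2
```

Call:
{"name": "jog_arm", "arguments": {"deltas": [[[-0.32, 0.02, -0.2, 0, 0], [-0.32, 0, 0, 0, 0]]]}}

```text
time_s: 15.35
tcp_pos: [0.4515, 0.1078, 0.0451]
eef_rot: [180.0, -0.0, -82.6]
contact_force: [0.9, 0.6, -0.3]
gripper_width: 0.0295
gripper_force: 0.3
```

Call:
{"name": "jog_arm", "arguments": {"deltas": [[[-0.32, 0.02, -0.15, 0, 0], [-0.32, 0, 0, 0, 0]]]}}

```text
time_s: 15.6
tcp_pos: [0.4519, 0.1068, 0.0452]
eef_rot: [-180.0, 0.0, -82.6]
contact_force: [-0.5, 4.5, 2.0]
gripper_width: 0.0302
gripper_force: 2.0
```

Call:
{"name": "jog_arm", "arguments": {"deltas": [[[-0.32, 0.02, -0.12, 0, 0], [-0.32, 0, 0, 0, 0]]]}}

```text
time_s: 15.85
tcp_pos: [0.4526, 0.1065, 0.0454]
eef_rot: [-179.9, 0.1, -82.6]
contact_force: [-2.8, 8.8, 2.6]
gripper_width: 0.0295
gripper_force: 4.2
```

```bash
python3 -c "
from h import *
s=r.get_state();print(s['tcp_pos'],G(s['tcp_pos']),s['gripper_width'],s['contact_force'])"
```

```text
[0.45255121 0.10645373 0.04543705] (np.float64(1.7), np.float64(123.0)) 0.029492646308696135 [-2.78559567  8.84957855  2.63306523]
```

Call:
{"name": "jog_arm", "arguments": {"deltas": [[[-0.32, -0.13, 1, 0, 0], [-0.32, -0.4, 3, 0, 0], [-0.32, 0, 2, 5, 0], [-0.32, 0, 0, 5, 0], [-0.32, 0, 0, 5, 0], [-0.32, 0, 0, 0, 0], [-0.32, 0, 0, 0, 0]]]}}

```text
time_s: 16.73
tcp_pos: [0.4459, 0.1648, 0.1946]
eef_rot: [179.9, -0.0, -82.6]
contact_force: [0.5, -0.7, -0.4]
gripper_width: 0.0301
gripper_force: 0.0
```

```bash
python3 - <<'E'
from h import *
import pickle
s=r.get_state();print(s['tcp_pos'],G(s['tcp_pos']))
i=r.camera_info("wrist");im=r.capture("wrist");pickle.dump(i,open("w6.pkl","wb"));cv2.imwrite("pics/w6.png",im)
g=cv2.GaussianBlur(cv2.cvtColor(im,6),(3,3),0)
o=im.copy()
for yg,z in((30,47),(90,64)):
    p=np.array([466.7-.129*yg,-15.7+.9917*yg,z])/1000
    u=proj(i,p);ru=i['fx']*.03/(-V[2] if 0 else (np.array(i['view'])@np.r_[p,1])[2]*-1)
    print('expect',u,ru)
    x0,y0=(u-ru*1.5).astype(int).clip(0);x1,y1=(u+ru*1.5).astype(int)
    c=cv2.HoughCircles(g[y0:y1,x0:x1],cv2.HOUGH_GRADIENT_ALT,1,8,param1=150,param2=.6,minRadius=int(ru*.8),maxRadius=int(ru*1.1))
    if c is not None:
        for q in c[0][:4]:
            m=(q[0]+x0,q[1]+y0);print(m,q[2],G(atz(ray('',m,i),z/1000)))
            cv2.circle(o,(int(m[0]),int(m[1])),int(q[2]),(0,255,0),1)
cv2.imwrite("pics/o6.png",o)
E
```

```text
[0.4459058  0.16483582 0.19459243] (np.float64(2.7), np.float64(181.7))
expect [322.44820826  23.57773939] 34.50894422864728
(np.float64(325.0), np.float64(24.0)) 31.625668 (np.float64(-2.2), np.float64(30.3))
expect [322.46481614  95.80223973] 34.34324871918396
(np.float64(322.0), np.float64(93.0)) 33.012142 (np.float64(0.4), np.float64(87.7))
(np.float64(323.0), np.float64(115.0)) 31.176445 (np.float64(-0.5), np.float64(106.1))
```

```bash
cat >> h.py <<'E'
from scipy.optimize import minimize
def rimfit(im,i,p0,circ,span=6):
    """refine axis xy (m): circ=[(R,z),...] weighted edges along projected circles"""
    g=cv2.GaussianBlur(cv2.cvtColor(im,cv2.COLOR_BGR2GRAY),(0,0),1.0).astype(np.float32)
    m=np.hypot(cv2.Sobel(g,5,1,0),cv2.Sobel(g,5,0,1))
    t=np.linspace(0,2*np.pi,180)
    def f(xy):
        s=0
        for R,z in circ:
            uv=np.array([proj(i,np.array([xy[0]+R*np.cos(a),xy[1]+R*np.sin(a),z])) for a in t]).astype(np.float32)
            s+=cv2.remap(m,uv[:,0:1],uv[:,1:2],1).mean()
        return -s
    best=min(((f((p0[0]+a/1e3,p0[1]+b/1e3)),a,b) for a in range(-span,span+1) for b in range(-span,span+1)))
    q=np.array([p0[0]+best[1]/1e3,p0[1]+best[2]/1e3])
    o=minimize(lambda d:f(q+d/1e3),[0,0],method='Nelder-Mead',options=dict(xatol=.05,initial_simplex=[[0,0],[.7,0],[0,.7]]))
    return q+o.x/1e3,-o.fun
E
python3 - <<'E'
from h import *
import pickle
i=pickle.load(open('w6.pkl','rb'));im=cv2.imread('pics/w6.png')
p=[.4551,.0736]
for c in [[(.03,.064)],[(.027,.064)],[(.03,.064),(.027,.064)]]:
    q,v=rimfit(im,i,p,c);print(q,v,G(q))
for z in (.056,.060,.062,.066,.068):
    q,v=rimfit(im,i,p,[(.03,z),(.027,z)]);print(z,q,v)
q,v=rimfit(im,i,[.4628,.0141],[(.03,.047)]);print(q,v,G(q))
w=pickle.load(open('w1.pkl','rb'));a=cv2.imread('pics/w1.png')
for c in [[(.036,.056)],[(.022,.070)],[(.016,.070)],[(.036,.056),(.022,.07),(.016,.07)],[(.01,.096)]]:
    q,v=rimfit(a,w,[.502,-.2355],c);print('lid',c,q,v)
E
```

```text
[0.4586055  0.07007501] 156.35369873046875 (np.float64(3.0), np.float64(86.1))
[0.45571804 0.07228099] 260.4920349121094 (np.float64(0.5), np.float64(88.7))
[0.45574828 0.07226243] 410.8275451660156 (np.float64(0.5), np.float64(88.6))
0.056 [0.4557435 0.0719771] 384.7415771484375
0.06 [0.45577025 0.07209268] 424.9038391113281
0.062 [0.45575795 0.07216879] 424.5240478515625
0.066 [0.45575312 0.07227161] 384.24163818359375
0.068 [0.45574882 0.07232386] 345.11334228515625
[0.46001132 0.0128247 ] 112.39468383789062 (np.float64(-3.0), np.float64(29.2))
lid [(0.036, 0.056)] [ 0.50414172 -0.23432755] 105.36870574951172
lid [(0.022, 0.07)] [ 0.49801198 -0.23264382] 97.36759185791016
lid [(0.016, 0.07)] [ 0.5044582  -0.23336434] 153.46572875976562
lid [(0.036, 0.056), (0.022, 0.07), (0.016, 0.07)] [ 0.5044502  -0.23405009] 306.9710693359375
lid [(0.01, 0.096)] [ 0.50240255 -0.23528071] 171.39923095703125
```

Call:
{"name": "jog_arm", "arguments": {"deltas": [[[-0.32, 0.78, -5.1, 0, 0], [-0.32, 0.78, -5.1, 0, 0], [-0.32, 0.78, -5.1, 0, 0], [-0.32, 0.78, -5.1, 0, 0], [-0.32, 0.78, -5.1, 0, 0], [-0.32, 0.78, -5.1, 0, 0], [-0.32, 0, 0, 0, 0], [-0.32, 0, 0, 0, 0]]]}}

```text
time_s: 17.77
tcp_pos: [0.4925, -0.141, 0.1936]
eef_rot: [179.8, 0.0, -82.6]
contact_force: [-0.2, 0.9, -0.0]
gripper_width: 0.0298
gripper_force: 0.0
```

```bash
python3 - <<'E'
from h import *
import pickle
s=r.get_state();print(s['tcp_pos'],s['eef_rot'],s['gripper_width'])
w=r.camera_info("wrist");a=r.capture("wrist");pickle.dump(w,open("w7.pkl","wb"));cv2.imwrite("pics/w7.png",a)
for c in [[(.036,.056)],[(.022,.070)],[(.016,.070)],[(.036,.056),(.022,.07),(.016,.07)],[(.01,.096)],[(.036,.052),(.022,.066),(.016,.066)]]:
    q,v=rimfit(a,w,[.503,-.2350],c);print('lid',c,q,v)
o=a[0:170,240:420].copy();b=cv2.resize(o,None,fx=3,fy=3,interpolation=2)
t=np.linspace(0,6.283,100)
for R,z,col in((.036,.056,(0,255,0)),(.022,.070,(0,0,255)),(.01,.096,(255,0,255))):
    q,v=rimfit(a,w,[.503,-.235],[(R,z)])
    for k in t:
        u=(proj(w,np.array([q[0]+R*np.cos(k),q[1]+R*np.sin(k),z]))-[240,0]+.5)*3
        cv2.circle(b,(int(u[0]),int(u[1])),1,col,-1)
i=pickle.load(open('w6.pkl','rb'));im=cv2.imread('pics/w6.png')[0:170,240:420].copy();im=cv2.resize(im,None,fx=1.4,fy=1.4)
for R,z in((.03,.064),(.027,.064)):
    for k in t:
        u=(proj(i,np.array([.4557+R*np.cos(k),.0722+R*np.sin(k),z]))-[240,0]+.5)*1.4
        im[int(u[1]),int(u[0])]=(0,255,0)
H=np.zeros((510,800,3),np.uint8);H[:,:540]=b;H[:im.shape[0],545:545+im.shape[1]]=im
cv2.imwrite("pics/o7.png",H)
E
```

```text
[ 0.49246688 -0.14097983  0.19363388] [ 1.79828004e+02  1.73771692e-02 -8.26309303e+01] 0.02979199246606328
lid [(0.036, 0.056)] [ 0.50273907 -0.23647794] 111.01245880126953
lid [(0.022, 0.07)] [ 0.49923443 -0.23118184] 81.37939453125
lid [(0.016, 0.07)] [ 0.503245   -0.23633446] 146.15821838378906
lid [(0.036, 0.056), (0.022, 0.07), (0.016, 0.07)] [ 0.50315131 -0.23655708] 320.88323974609375
lid [(0.01, 0.096)] [ 0.50306554 -0.23525926] 242.7537078857422
lid [(0.036, 0.052), (0.022, 0.066), (0.016, 0.066)] [ 0.50312082 -0.23674393] 348.20947265625
```

View pics/o7.png

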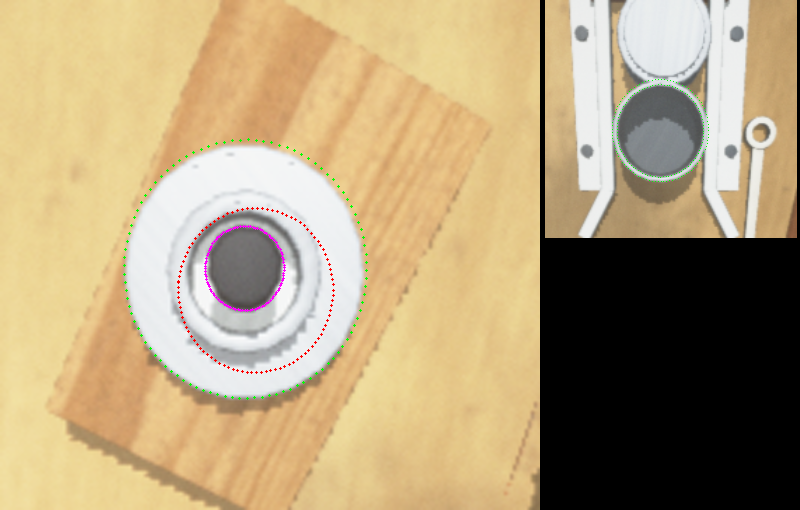

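The green and magenta overlays fit the lid's outer edge and the knob, and both tins stand in file in the guide. The knob axis is (503.0, -235.2) mm and the open tin's axis is (455.7, 72.2) mm.

Call:
{"name": "jog_arm", "arguments": {"deltas": [[[0.1, 0.35, -3.14, -1.1, 0], [0.1, 0.35, -3.14, -1.1, 0], [0.1, 0.35, -3.14, -1.2, 0], [0.1, 0, 0, 0, 0], [0.1, 0, 0, 0, 0]]]}}

```text
time_s: 18.45
tcp_pos: [0.5039, -0.2339, 0.161]
eef_rot: [180.0, 0.0, -82.5]
contact_force: [0.7, -0.6, 0.0]
gripper_width: 0.0481
gripper_force: 0.0
```

Call:
{"name": "jog_arm", "arguments": {"deltas": [[[0.1, -0.09, -0.13, -2.5, 0], [0.1, 0, 0, -2.5, 0], [0.1, 0, 0, -1.4, 0], [0.1, 0, 0, -0.4, 0], [0.1, 0, 0, 0, 0]]], "force": 25}}

```text
time_s: 19.08
tcp_pos: [0.5034, -0.236, 0.0936]
eef_rot: [-180.0, -0.0, -82.5]
contact_force: [0.9, -0.8, 0.5]
gripper_width: 0.0484
gripper_force: 0.0
```

```bash
python3 -c "
from h import *
for k in range(3):
    s=r.get_state();print(s['tcp_pos'],s['eef_rot'],s['gripper_width'],s['contact_force']);r.capture('side')"
```

```text
[ 0.50343858 -0.23604253  0.09358191] [-1.79967738e+02 -1.66561543e-02 -8.25109905e+01] 0.04837494114784954 [ 0.90332156 -0.81327847  0.53635906]
[ 0.50357671 -0.23620071  0.09382449] [-1.79940319e+02 -2.44348151e-02 -8.25206254e+01] 0.048573017641525065 [-0.09825237  0.74653126  0.29107339]
[ 0.50357866 -0.23629229  0.09390097] [-1.79927526e+02 -2.64821901e-02 -8.25307269e+01] 0.04860466565372628 [ 0.43635773 -0.11313606  0.03655868]
```

Call:
{"name": "jog_arm", "arguments": {"deltas": [[[0.1, -0.05, 0.1, -0.15, 0], [0.1, 0, 0, 0, 0], [-0.6, 0, 0, 0, 0], [-0.8, 0, 0, 0, 0], [-1, 0, 0, 0, 0], [-1, 0, 0, 0, 0]]], "force": 25}}

```text
time_s: 19.98
tcp_pos: [0.5026, -0.2353, 0.0916]
eef_rot: [-180.0, -0.0, -82.6]
contact_force: [0.0, 0.7, 0.1]
gripper_width: 0.0195
gripper_force: 25.0
```

```bash
python3 -c "
from h import *
for k in range(2):
    s=r.get_state();print(s['tcp_pos'],s['eef_rot'],s['gripper_width'],s['contact_force'],s['gripper_force']);r.capture('side')"
```

```text
[ 0.50263385 -0.23531766  0.09156689] [-1.79986656e+02 -2.72458858e-03 -8.25501082e+01] 0.019454437787163832 [3.13099003e-04 7.16713830e-01 7.48852134e-02] 24.991239309310913
[ 0.50262651 -0.23531376  0.09157388] [-1.79987314e+02 -3.74402926e-03 -8.25465877e+01] 0.019174960205532353 [ 0.06340677 -0.50396301 -0.60322359] 24.99112844467163
```

Call:
{"name": "jog_arm", "arguments": {"deltas": [[[-1, 0, 0, 1, 0], [-1, 0, 0, 2, 0], [-1, 0, 0, 3, 0], [-1, -0.3, 2, 3, 0], [-1, -0.55, 3.6, 1, 0], [-1, -0.6, 4, 0, 0], [-1, -0.6, 4, 0, 0], [-1, -0.6, 4, 0, 0]]], "force": 35}}

```text
time_s: 21.08
tcp_pos: [0.4754, -0.0582, 0.1922]
eef_rot: [-180.0, 0.0, -82.6]
contact_force: [1.3, 0.9, -2.1]
gripper_width: 0.0192
gripper_force: 35.0
```

Call:
{"name": "jog_arm", "arguments": {"deltas": [[[-1, -0.6, 4, 0, 0], [-1, -0.6, 4, 0, 0], [-1, -0.5, 3.1, 0, 0], [-1, -0.3, 1.5, 0, 0], [-1, 0, 0, 0, 0], [-1, 0, 0, 0, 0]]]}}

```text
time_s: 21.82
tcp_pos: [0.4559, 0.0661, 0.1916]
eef_rot: [180.0, -0.0, -82.6]
contact_force: [0.6, -0.4, -1.3]
gripper_width: 0.019
gripper_force: 35.0
```

```bash
python3 -c "
from h import *
for k in range(2):
    s=r.get_state();print(s['tcp_pos'],s['eef_rot'],s['gripper_width'],s['contact_force'],s['gripper_force']);r.capture('side')"
```

```text
[0.4559243  0.06611409 0.19164654] [ 1.79988346e+02 -8.91904991e-03 -8.25651570e+01] 0.01899094129014339 [ 0.57217628 -0.43500304 -1.25275952] 34.988393783569336
[0.45598599 0.0659429  0.19156448] [ 1.79986470e+02 -1.07869755e-02 -8.25965103e+01] 0.01914490476470338 [-0.42790303 -0.59164974 -1.46447636] 34.9883759021759
```

Call:
{"name": "jog_arm", "arguments": {"deltas": [[[-1, -0.03, 0.61, -1, 0], [-1, 0, 0, -2, 0], [-1, 0, 0, -2, 0], [-1, 0, 0, -1, 0], [-1, 0, 0, 0, 0], [-1, 0, 0, 0, 0]]]}}

```text
time_s: 22.68
tcp_pos: [0.4561, 0.0729, 0.1321]
eef_rot: [-180.0, 0.0, -82.6]
contact_force: [-0.6, -0.6, -1.5]
gripper_width: 0.0193
gripper_force: 35.0
```

```bash
python3 -c "
from h import *
for k in range(3):
    s=r.get_state();print(s['tcp_pos'],s['gripper_width'],s['contact_force'],s['gripper_force']);cv2.imwrite('pics/s8.png',r.capture('side'))"
```

```text
[0.45613039 0.07294085 0.13206641] 0.019289141886915256 [-0.61048829 -0.62563492 -1.52932838] 34.98846709728241
[0.45616986 0.07302895 0.13220345] 0.01903769114024439 [-0.30688289 -0.17465055 -1.76122   ] 34.988349080085754
[0.45612827 0.07302261 0.13222103] 0.01927577899018232 [-0.23447521  0.55194832 -1.30862233] 34.988431334495544
```

Call:
{"name": "jog_arm", "arguments": {"deltas": [[[-1, -0.03, -0.08, -0.5, 0], [-1, 0, 0, -0.5, 0], [-1, 0, 0, -0.3, 0], [-1, 0, 0, 0, 0]]]}}

```text
time_s: 23.32
tcp_pos: [0.4552, 0.0719, 0.1182]
eef_rot: [180.0, -0.0, -82.6]
contact_force: [0.6, 0.3, -2.0]
gripper_width: 0.0188
gripper_force: 35.0
```

Call:
{"name": "jog_arm", "arguments": {"deltas": [[[-1, 0, 0, -0.2, 0], [-1, 0, 0, -0.2, 0], [-1, 0, 0, 0, 0]]]}}

```text
time_s: 23.7
tcp_pos: [0.4553, 0.0719, 0.1144]
eef_rot: [180.0, -0.0, -82.5]
contact_force: [-0.5, -0.4, -2.3]
gripper_width: 0.0193
gripper_force: 35.0
```

Call:
{"name": "jog_arm", "arguments": {"deltas": [[[-1, 0, 0, -0.15, 0], [-1, 0, 0, 0, 0]]]}}

```text
time_s: 23.95
tcp_pos: [0.4555, 0.0721, 0.113]
eef_rot: [-180.0, 0.0, -82.6]
contact_force: [0.1, 0.2, -1.2]
gripper_width: 0.0191
gripper_force: 35.0
```

Call:
{"name": "jog_arm", "arguments": {"deltas": [[[-1, 0, 0, -0.15, 0], [-1, 0, 0, -0.1, 0], [-1, 0, 0, 0, 0]]]}}

```text
time_s: 24.32
tcp_pos: [0.4556, 0.0721, 0.1106]
eef_rot: [-180.0, 0.0, -82.5]
contact_force: [0.6, -0.1, -2.3]
gripper_width: 0.0189
gripper_force: 35.0
```

Call:
{"name": "jog_arm", "arguments": {"deltas": [[[-1, 0, 0, -0.1, 0], [-1, 0, 0, 0, 0]]]}}

```text
time_s: 24.58
tcp_pos: [0.4556, 0.0721, 0.1096]
eef_rot: [-180.0, 0.0, -82.5]
contact_force: [1.7, 1.4, -1.2]
gripper_width: 0.0192
gripper_force: 35.0
```

Call:
{"name": "jog_arm", "arguments": {"deltas": [[[-1, 0, 0, -0.1, 0], [-1, 0, 0, 0, 0]]]}}

```text
time_s: 24.82
tcp_pos: [0.4558, 0.0722, 0.1094]
eef_rot: [-179.9, 0.0, -82.5]
contact_force: [-2.1, 1.3, 7.2]
gripper_width: 0.0191
gripper_force: 35.0
```

Call:
{"name": "jog_arm", "arguments": {"deltas": [[[-1, 0, 0, -0.08, 0], [-1, 0, 0, 0, 0]]]}}

```text
time_s: 25.08
tcp_pos: [0.4559, 0.0722, 0.1093]
eef_rot: [-179.9, -0.0, -82.5]
contact_force: [-4.9, 1.2, 17.6]
gripper_width: 0.0191
gripper_force: 35.0
```

Call:
{"name": "jog_arm", "arguments": {"deltas": [[[-1, 0, 0, 0.1, 0], [0.1, 0, 0, 0, 0], [0.1, 0, 0, 0, 0], [0.1, 0, 0, 0, 0], [0.1, 0, 0, 0, 0]]]}}

```text
time_s: 25.7
tcp_pos: [0.4553, 0.0719, 0.1086]
eef_rot: [180.0, -0.0, -82.6]
contact_force: [-0.1, -0.3, 0.1]
gripper_width: 0.0474
gripper_force: 0.0
```

Call:
{"name": "jog_arm", "arguments": {"deltas": [[[0.6, 0, 0, 0, 0], [0.6, 0, 0, 0, 0], [0.6, 0, 0, -0.5, 0], [0.6, 0, 0, -0.5, 0], [0.6, 0, 0, -0.3, 0], [0.6, 0, 0, 0, 0]]], "force": 15}}

```text
time_s: 26.45
tcp_pos: [0.4552, 0.0719, 0.0954]
eef_rot: [180.0, -0.0, -82.5]
contact_force: [0.2, 0.1, 0.6]
gripper_width: 0.0703
gripper_force: 0.0
```

Call:
{"name": "jog_arm", "arguments": {"deltas": [[[0.2, 0, 0, 0, 0], [0.05, 0, 0, 0, 0], [-0.1, 0, 0, 0, 0], [-0.3, 0, 0, 0, 0], [-0.3, 0, 0, 0, 0]]]}}

```text
time_s: 27.08
tcp_pos: [0.4554, 0.072, 0.0958]
eef_rot: [-180.0, 0.0, -82.6]
contact_force: [0.4, 0.4, 1.6]
gripper_width: 0.0434
gripper_force: 15.0
```

Call:
{"name": "jog_arm", "arguments": {"deltas": [[[-0.3, 0, 0, 0, 0], [-0.3, 0, 0, 0.3, 0], [-0.3, 0, 0, 0.5, 0], [-0.3, 0, 0, 1, 0], [-0.3, 0, 0, 0, 0]]], "force": 25}}

```text
time_s: 27.7
tcp_pos: [0.456, 0.0723, 0.1148]
eef_rot: [-179.9, 0.0, -82.5]
contact_force: [0.6, 0.0, -1.6]
gripper_width: 0.0432
gripper_force: 25.0
```

Call:
{"name": "jog_arm", "arguments": {"deltas": [[[-0.3, 0, 0, 1, 0], [-0.3, 0, 0, 2, 0], [-0.3, 0, 0, 2, 0], [-0.3, 0, 0, 2, 0], [-0.3, 0, 0, 2, 0], [-0.3, 0, 0, 1, 0], [-0.3, 0, 0, 0, 0], [-0.3, 0, 0, 0, 0]]]}}

```text
time_s: 28.7
tcp_pos: [0.4549, 0.0718, 0.213]
eef_rot: [179.9, -0.0, -82.6]
contact_force: [-0.7, -0.0, -0.5]
gripper_width: 0.0434
gripper_force: 25.0
```

```bash
python3 - <<'E'
from h import *
import pickle
s=r.get_state();print(s['tcp_pos'],s['eef_rot'],s['gripper_width'],s['contact_force'],s['gripper_force'])
for n in('side','scene'):
    im=r.capture(n);i=r.camera_info(n);cv2.imwrite(f'pics/{n}9.png',im)
    # knob body dark? check colours at where the knob should be
    for z in(.075,.09,.105,.112,.12):
        u=proj(i,np.array([.4557,.0722,z]));x,y=u.round().astype(int);print(n,z,u.round(1),im[y-1:y+2,x-1:x+2].mean((0,1)).round())
E
```

```text
[0.45490244 0.07180504 0.21303612] [ 1.79932203e+02 -1.45700490e-02 -8.25619221e+01] 0.043398463138210046 [-0.69032577 -0.04315807 -0.50761044] 24.999844995327294
side 0.075 [338.3 191.2] [38. 43. 52.]
side 0.09 [338.4 185.9] [36. 42. 51.]
side 0.105 [338.6 180.5] [36. 42. 51.]
side 0.112 [338.6 177.9] [38. 43. 53.]
side 0.12 [338.7 175. ] [ 56.  77. 126.]
scene 0.075 [303.8 198.9] [24. 22. 22.]
scene 0.09 [303.6 193.6] [24. 22. 22.]
scene 0.105 [303.5 188.2] [24. 23. 23.]
scene 0.112 [303.4 185.6] [31. 31. 33.]
scene 0.12 [303.3 182.7] [ 97. 148. 175.]
```

```bash
python3 -c "
from plant import r
print(r.close_job())"
```

```text
the job is handed in; nothing more can be done
None
```

I handed the job in at about 29 s. Both tins are in file against the stop, the inner lid is seated in the open tin, and the outer lid is held in the gripper with its lower edge about 68 mm above the top of the knob; I read that state from the force, opening and pixel checks, as I had no pictures left to view it.

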